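# Clip the work light to its telescoping stand and raise it to the second stop

## Task

Light up the prep spot: squeeze the tails of the yellow clip-on light, clip its jaws squarely and with their full height onto the blue upright bar on the light stand's side arm, the bar inside the jaws' lips, and let it go while the stand is still fully down. Then squeeze the red button on the stand's head, pull the head up past the first stop to the second, and let the button spring back out so that the lock catches. Finish holding the head still by its two plain sides, button out and light still clipped on level (the program ends while gripping it), and leave the mortar, colander, ramekin, pestle and spoons where they are.

Things in the scene. Friction and masses are not known exactly. Their poses are not given: they have to be found in the camera images.
- light: Clip-on work light, 70 g: yellow sprung clamp like a big clothes peg with a black lamp puck 38 mm across, 16 mm thick. Lies on its side, hinge axis upright, 40 mm tall (halves from 2 to 38 mm). Origin: hinge axis, underside. x from tails to jaws, y to its left, z up. Jaws reach x = 52 mm. Puck on the left at x 0 to 38, y 17 to 55 mm: leave it free.
- light_tails (a point): Where to squeeze the light: midway between its two tails, 34 mm behind the hinge, half-way up (20 mm above the table). Axes as the light's; squeeze along y, fingers upright, about 10 N. At rest the tails splay: 48 mm wide over this point, 57 mm at their ends 18 mm behind it. Fully squeezed they are parallel, 30 mm over their outer faces, at a stop.
- light_mouth (a point): On the light, midway between the jaws where the bar should sit: 69 mm ahead of light_tails along x, same height and axes. Jaws reach 18 mm above and below it; inward lips lie 12 to 17 mm ahead, a throat stop 13 mm behind. With tails fully squeezed each half turns 0.27 rad: jaws 25 mm apart, centred on the middle line between the fingers.
- clamp (a joint): Opening angle of the light's jaws, rad: 0 jaws shut (as it lies), 0.54 tails fully squeezed, 0.10 to 0.16 when shut on the 12 mm bar. A spring shuts it.
- bar_center (a point): Centre of the exposed upright square blue bar (12 x 12 mm, open top) that takes the light, exposed 37 mm below and above this point. It stands 115 mm from the mast's axis on the stand's +y side, on a side arm 14 mm wide that runs below to the head, so jaws come on level from the outer side, moving along -y. Axes as the stand's. Rides up with the head.
- grip_center (a point): Grasp point on the stand's head, on the mast's axis, 202 mm above the table when down. Head: black upright block 36 mm along x, 32 mm along y, from 42 mm below to 29 mm above this point. x towards the red button (other x face plain), y towards the side arm, z up. Squeezing along x presses the button; held along y it is left alone. Arm's top is 32 mm below this point.
- stand: Telescoping light stand, fixed to the table: dark base disc 160 mm across, 26 mm tube to 155 mm height with three stop holes on its +x side; the head slides up. Origin under the base's centre; z up, x towards the button's side, y towards the side arm.
- button_face (a point): Centre of the red button's face (16 mm wide, 24 mm tall) on the head's +x face, level with grip_center; it stands 5.5 mm proud when out.
- button (a joint): Button travel, m: 0 out (lock pin in a stop hole), 0.0055 flush with the head, 0.006 fully in; takes 4 to 7.5 N. Over 0.0045 the lock is free. Let go between stops it stays at about 0.0045, the pin riding inside the tube; it springs out to 0 when the pin meets a hole.
- mast (a joint): How far the head is pulled up, m: 0 down (locked, as it starts), first stop 0.045, second stop 0.090, hard end 0.091; each locked stop has 2 mm of play. Pulling takes about 8 N with the button pressed; friction keeps the head where it is left.
- mortar: Grey granite mortar, 140 mm across and 92 mm tall, standing on a 180 x 240 x 3 mm green silicone mat; origin under its centre. Leave alone.
- colander: Red plastic colander, 196 mm across and 88 mm tall; origin under its centre. Leave alone.
- ramekin: Glass ramekin, 88 mm across and 48 mm tall; origin under its centre. Leave alone.
- pestle: Wooden pestle, 195 mm long, 34 mm thick, lying along its x axis; origin on the table under its middle. Leave alone.
- spoon1: Steel spoon, 170 mm long, lying along its x axis. Leave alone.
- spoon2: Second steel spoon, as the first. Leave alone.
Things that resemble listed ones, but are neither listed nor needed, are in the scene too. Leave any turquoise look-alike of the stand alone. There is more than one size of the light; the job needs the larger.

How it is judged:
By the outcome, as a careful person would: the job done as asked, in the order asked, and still so for the second after the job is handed in, while the arm keeps its last pose, push and grip.
It also fails if it takes over 58 s, if anything falls off the work surface, if the arm or the gripper's body presses on something with over 40 N, if the wrist force passes 120 N, or if a joint passes its speed limit or range.

## Robot

A 6-joint arm with a two-finger parallel gripper is mounted at the origin on the work surface. World frame = base frame: x ahead of the robot, y to its left, z up, the work surface at z = 0. Lengths are in mm, angles in rad, forces in N, time in s.
With the tool pointing down it reaches from about 275 to 1000 mm from the base axis. Payload 8.4 kg.
Tool frame: the origin (TCP) lies on the centre line of the jaws, within the pads' length; the fingertips stand r.tip_reach ahead of it and the grasp point (between the pads) lies 11 mm behind it (r.tip_reach is the distance from the TCP to the fingertips, in mm); z points along the fingers, y is the line along which they close (so a half turn about z gives the same grasp; the last joint's range is limited). The gripper opens to 85 mm and grips with 20 to 120 N. Pads are 22 mm wide; open, the fingers measure 114 mm over their backs; the gripper's body (76 mm by 85 mm) begins 54 mm behind the grasp point. The pads swing forward as they close: fully open they stand 13 mm farther back than shut.
Start: joints at [-1.177, 0.353, 1.633, -0, 1.155, -0.002], TCP at [240.965, -576.683, 239.281] pointing down, gripper open.
Joint ranges: [-2.63, 2.63], [-0.92, 2.1], [0.06, 2.66], [-1.3, 4.44], [0, 2.69], [-3.02, 3.02]. Speed limits (rad/s): [2.22, 2.22, 2.79, 3.14, 3.14, 3.14].

## Interface

Orientations are given as [roll, pitch, yaw] about the fixed x, y, z axes, in that order (R = Rz(yaw) Ry(pitch) Rx(roll)).
In Python, from rig import r gives the robot as it stands.
- The arm moves only by the tool carry_out, never from a script. Its argument "targets" is a list of rows, each an object with "dp": the shift along the tool's x, y, z in mm, a list of three; "yaw": the turn about the tool's z in degrees. A call has 1 to 12 rows; each row is the pose to reach, as a shift and turn from the pose commanded when the call began, along the tool's axes at that moment; what a row does not reach only later rows make up. A row lasts 1/8 s, in which the tool goes at most 62.5 mm and 10.7 degrees, less where a joint would pass 70% of its speed; a pose out of reach is approached as far as the arm can. A call with a gripper value outside its range is refused whole. "fingers" is the opening, from -1 (shut) to 1 (fully open), so that 0 is half open, set as the call begins (left out, the last holds). The fingers move at their own pace and stop on an object; "grip_force" is the grip in N (left out, the last holds). Time passes only in rows, so rows that repeat a pose let the fingers close. It gives the time, the measured TCP pose, the force, the opening and the grip force at its end, in the units of the state.
- r.sense(): the state, without advancing time (a new reading comes with each control period).
- r.grab_frame(name): name is "side" or "top" or "wrist"; returns the picture (400x640x3 uint8, red, green, blue); there is no depth.
- r.get_calibration(name): a dict with "fx", "fy", "cx", "cy" (pixels), "dist_coeffs" ([k1, k2, p1, p2, k3] as OpenCV has them; the pictures are not rectified), "rvec" (rotation vector, rad) and "tvec" (3), from world to camera coordinates, as OpenCV has them. Camera axes: x right, y down, z forward; pixel columns grow to the right and rows downward; lengths in mm; the calibration is good to about 2 mm. A picture is of the moment at which its call begins: read the wrist's pose just before it. get_calibration takes no time and is no camera call; for the wrist camera it gives the pose at the moment of the call.
- r.sign_off(): hands the job in; it is judged then, once.
The state is a dict: "clock": time; "qpos": joint angles; "qvel": joint speeds; "joint_efforts": joint torques, N m; "eef_pos": TCP position; "tcp_rot": TCP orientation; "contact_force": force on the tool from outside, world axes, zero at the start; "wrist_torque": the same for the moment, N m; "opening": opening from 0.0 (shut) to 1.0 (fully open); "grasp_force": force on a finger pad.
Only numpy, scipy, OpenCV 4.12 (cv2) and the standard library are available. Lean on these libraries where they do the work, as an engineer would, in place of code of your own. Each camera call takes 0.05 s, during which the arm holds its last target. There are 200 camera calls.

## Working session

There is one attempt and no reset: what is moved stays moved. The work goes in short steps, Python scripts to look and compute and a tool call to move; the robot and the scene stay as the last step left them, time stands still between calls to the robot, and variables do not carry over. Pictures are saved under pics/ and viewed, at most 10 in all, crops included, and the job is handed in when it is done.

Besides the shell and the picture viewer there is one more tool, called after "Call:" as name([rows], argument=value, ...), one row to a line, values as JSON. carry_out: Moves the arm, as the interface text tells. Its arguments: {"type":"object","properties":{"targets":{"type":"array","items":{"type":"object","properties":{"dp":{"type":"array","items":{"type":"number"}},"yaw":{"type":"number"}}}},"fingers":{"type":"number"},"grip_force":{"type":"number"}},"required":["targets"]}

```bash
mkdir -p pics; ls; python3 - <<'E'
from rig import r
import cv2
s=r.sense(); print({k:s[k] for k in('clock','eef_pos','tcp_rot','opening','contact_force')}, r.tip_reach)
for n in('side','top'):
    cv2.imwrite(f'pics/{n}0.png',r.grab_frame(n)[:,:,::-1]); c=r.get_calibration(n); print(n,c)
E
```

```text
pics
{'clock': 0.0, 'eef_pos': array([ 240.75825824, -576.25512863,  238.56860106]), 'tcp_rot': array([-3.14023133e+00,  5.23201897e-06,  3.95766033e-01]), 'opening': 0.994509507305852, 'contact_force': array([-0.00087371, -0.35113044, -0.0338597 ])} 8.0
side {'fx': 425.02710996856996, 'fy': 425.02710996856996, 'cx': 318.7631174399582, 'cy': 199.26653026773414, 'dist_coeffs': array([-0.06651163,  0.        ,  0.        ,  0.        ,  0.        ]), 'rvec': array([ 0.49746921, -2.5070285 ,  1.45118609]), 'tvec': array([ 533.67903357,  204.4923825 , 1199.51148179])}
top {'fx': 466.83005654079403, 'fy': 466.83005654079403, 'cx': 327.3916346495494, 'cy': 195.2610812559776, 'dist_coeffs': array([-0.01918489,  0.        ,  0.        ,  0.        ,  0.        ]), 'rvec': array([ 2.1947096 , -2.16996488,  0.07947236]), 'tvec': array([  26.82191602,  543.00387312, 1600.19113277])}
```

View pics/side0.png

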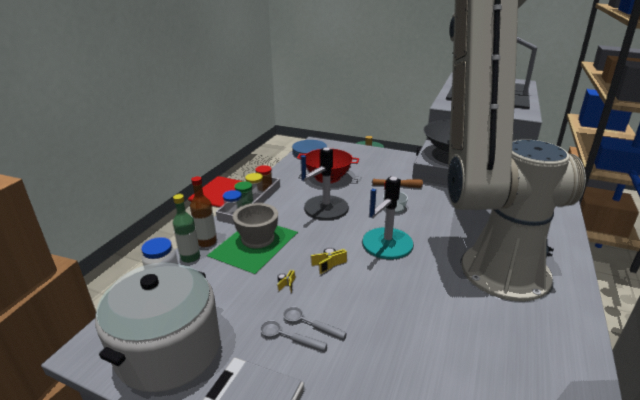

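View pics/top0.png

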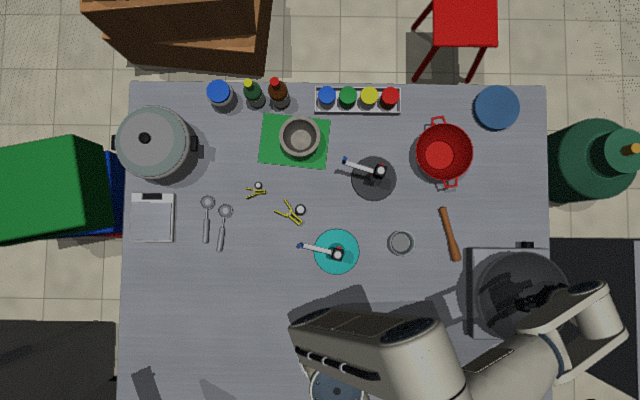

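The side view shows the lights at (329,260) and (287,281), with the dark stand at (326,207) and the turquoise one at (388,242). In the top view the lights are at (291,212) and (256,189). The light at (291,212) is the larger of the two, so it is the one needed. The stand is the dark-based one at top (373,178), with its blue bar near (346,160). I'll confirm this in an enlarged crop.

```bash
cat > h.py <<'E'
import numpy as np, cv2
from rig import r
def ray(n,uv,c=None):
    c=c or r.get_calibration(n); K=np.array([[c['fx'],0,c['cx']],[0,c['fy'],c['cy']],[0,0,1]])
    R=cv2.Rodrigues(np.array(c['rvec'],float))[0]; t=np.array(c['tvec'],float)
    p=cv2.undistortPoints(np.array(uv,float).reshape(-1,1,2),K,np.array(c['dist_coeffs'])).reshape(-1,2)
    d=np.c_[p,np.ones(len(p))]@R; return -R.T@t, d/np.linalg.norm(d,axis=1)[:,None]
def onz(n,uv,z,c=None):
    o,d=ray(n,uv,c); return o+d*((z-o[2])/d[:,2])[:,None]
def tri(n1,u1,n2,u2,c1=None,c2=None):
    o1,d1=ray(n1,u1,c1);o2,d2=ray(n2,u2,c2);d1=d1[0];d2=d2[0]
    s=np.linalg.lstsq(np.c_[d1,-d2],o2-o1,rcond=None)[0]
    a=o1+s[0]*d1;b=o2+s[1]*d2; return (a+b)/2,np.linalg.norm(a-b)
def proj(n,P,c=None):
    c=c or r.get_calibration(n); K=np.array([[c['fx'],0,c['cx']],[0,c['fy'],c['cy']],[0,0,1]])
    return cv2.projectPoints(np.array(P,float).reshape(-1,1,3),np.array(c['rvec'],float),np.array(c['tvec'],float),K,np.array(c['dist_coeffs']))[0].reshape(-1,2)
def blobs(im,lo,hi,box=None,amin=6):
    h=cv2.cvtColor(im,cv2.COLOR_RGB2HSV); m=cv2.inRange(h,lo,hi)
    if box: k=np.zeros_like(m); x0,y0,x1,y1=box; k[y0:y1,x0:x1]=255; m&=k
    n,l,s,c=cv2.connectedComponentsWithStats(m)
    return m,l,[(i,s[i].tolist(),c[i].round(1).tolist()) for i in range(1,n) if s[i][4]>=amin]
E
python3 - <<'E'
from h import *
for n in('top','side'):
    im=cv2.cvtColor(cv2.imread(f'pics/{n}0.png'),cv2.COLOR_BGR2RGB)
    box={'top':(235,140,400,270),'side':(260,140,420,300)}[n]
    for nm,lo,hi in(('yel',(22,120,60),(35,255,255)),('blue',(105,110,30),(125,255,255)),('red',(0,140,60),(6,255,255))):
        m,l,b=blobs(im,lo,hi,box,4); print(n,nm,b)
        if nm=='yel' and n=='top':
            for i,s,c in b:
                if s[4]>60:
                    q=np.argwhere(l==i)[:,::-1]; hl=cv2.convexHull(q.astype(np.int32)).reshape(-1,2); print(np.c_[hl,onz('top',hl,38)[:,:2]].round(0).tolist())
    if n=='top': cv2.imwrite('pics/crop1.png',cv2.resize(im[140:265,235:400,::-1],None,fx=4.8,fy=4.8,interpolation=cv2.INTER_CUBIC))
for p in [(373,178)]: print(onz('top',p,12))
E
```

```text
top yel [(1, [246, 188, 9, 3, 12], [250.2, 188.8]), (2, [252, 189, 13, 8, 47], [258.5, 192.1]), (3, [246, 196, 5, 2, 6], [248.0, 196.5]), (4, [274, 199, 28, 26, 128], [290.2, 214.1])]
[[301.0, 222.0, 449.0, 122.0], [299.0, 224.0, 442.0, 129.0], [297.0, 224.0, 442.0, 136.0], [274.0, 211.0, 485.0, 215.0], [274.0, 210.0, 489.0, 215.0], [284.0, 199.0, 527.0, 182.0], [287.0, 202.0, 517.0, 171.0], [301.0, 220.0, 455.0, 122.0]]
top blue [(1, [343, 156, 4, 5, 16], [344.4, 158.2]), (2, [298, 243, 5, 5, 20], [299.8, 245.2])]
top red [(1, [380, 163, 5, 3, 9], [381.8, 164.1]), (2, [337, 247, 5, 2, 9], [338.8, 247.6])]
side yel [(3, [260, 174, 3, 8, 17], [260.7, 177.1]), (4, [312, 249, 35, 24, 420], [329.5, 258.5]), (5, [278, 271, 17, 19, 153], [286.5, 280.1])]
side blue [(1, [293, 140, 33, 13, 278], [307.6, 145.4]), (2, [301, 156, 5, 24, 74], [303.1, 166.8]), (3, [370, 189, 6, 28, 105], [372.2, 201.7])]
side red [(1, [306, 150, 14, 19, 197], [313.3, 159.1]), (2, [331, 150, 28, 20, 322], [341.3, 159.4]), (5, [260, 165, 11, 10, 86], [264.8, 169.5]), (8, [332, 180, 5, 3, 7], [333.9, 180.9])]
[[ 605.6523546  -125.89183933   12.        ]]
```

View pics/crop1.png

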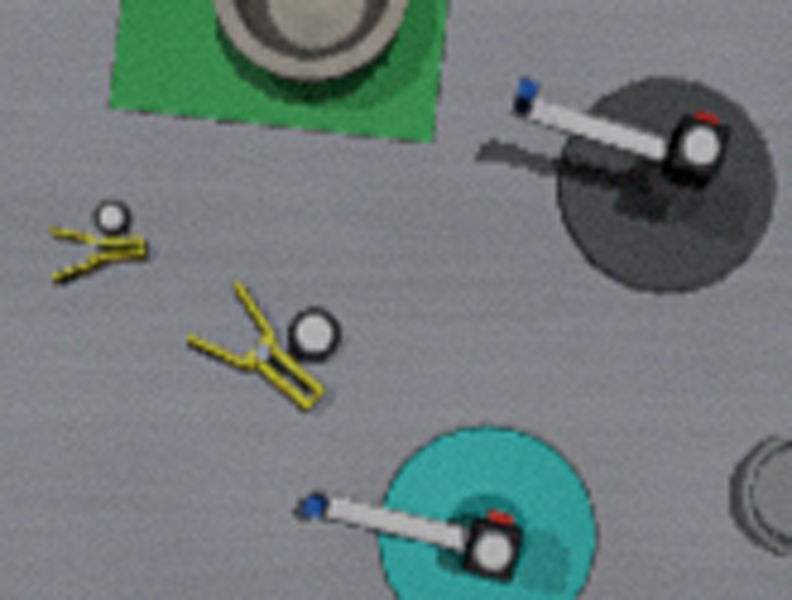

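The crop shows the larger yellow light at crop (260,360), with its tails up-left, its jaws down-right and the puck to the upper right. That matches the description. The dark-based stand is at crop (665,185), with its red button facing up in the image (+x) and its blue bar at crop (526,95). The turquoise stand and the smaller light at crop (100,250) stay untouched.

```bash
python3 - <<'E'
from h import *
top=cv2.cvtColor(cv2.imread('pics/top0.png'),cv2.COLOR_BGR2RGB)
g=cv2.cvtColor(top,cv2.COLOR_RGB2GRAY)
# base disc
m=cv2.inRange(g,0,85)[140:215,335:410]; n,l,s,c=cv2.connectedComponentsWithStats(m)
i=1+np.argmax(s[1:,4]); q=np.argwhere(l==i)[:,::-1]+[335,140]; print('disc bbox',s[i],c[i]+[335,140])
h=cv2.convexHull(q.astype(np.int32)).reshape(-1,2); h=h[(h[:,1]>165)]; P=onz('top',h,10)
A=np.c_[2*P[:,:2],np.ones(len(P))]; x=np.linalg.lstsq(A,(P[:,:2]**2).sum(1),rcond=None)[0]; print('disc',x[:2],np.sqrt(x[2]+x[0]**2+x[1]**2))
print('bar top',tri('top',[[344.8,157.5]],'side',[[303.5,157]]),'bar z=244:',onz('top',[[344.8,157.5]],244))
print('button',onz('top',[[381.8,164]],212), 'lens', onz('top',[[380.8,170]],235))
print('turq head',onz('top',[[337.5,254]],235))
E
```

```text
disc bbox [   0   16   62   45 1504] [372.29321809 179.04321809]
disc [ 633.3166324  -105.71007433] 106.8334755907344
bar top (array([638.84410677, -19.76147936, 238.68087852]), np.float64(5.1957114990389375)) bar z=244: [[640.45599569 -18.64167009 244.        ]]
button [[ 626.60838016 -133.70476389  212.        ]] lens [[ 604.98123585 -128.09585445  235.        ]]
turq head [[3.51239138e+02 3.13468883e-01 2.35000000e+02]]
```

Call:
carry_out([
  {"dp": [0, 0, -60], "yaw": 0},
  {"dp": [533, -606, -60], "yaw": -27},
  {"dp": [533, -606, -60], "yaw": -27},
  {"dp": [533, -606, -60], "yaw": -27},
  {"dp": [533, -606, -60], "yaw": -27},
  {"dp": [533, -606, -60], "yaw": -27},
  {"dp": [533, -606, -60], "yaw": -27},
  {"dp": [533, -606, -60], "yaw": -27},
  {"dp": [533, -606, -60], "yaw": -27},
  {"dp": [533, -606, -60], "yaw": -27},
  {"dp": [533, -606, -60], "yaw": -27},
  {"dp": [533, -606, -60], "yaw": -27},
], fingers=1, grip_force=20)

```text
clock: 1.6
eef_pos: [461.0, 76.8, 299.3]
tcp_rot: [3.141, -0.0, 0.867]
contact_force: [1.2, -0.5, 0.6]
opening: 0.997
grasp_force: 0.0
```

Call:
carry_out([
  {"dp": [60, -30, 0], "yaw": 0},
  {"dp": [100, -40, 0], "yaw": 0},
  {"dp": [100, -40, 0], "yaw": 0},
])

```text
clock: 1.98
eef_pos: [495.6, 179.4, 298.7]
tcp_rot: [-3.141, 0.0, 0.87]
contact_force: [-0.4, -1.1, 0.1]
opening: 1.0
grasp_force: 0.0
```

```bash
python3 - <<'E'
from h import *
s=r.sense(); c=r.get_calibration('wrist'); im=r.grab_frame('wrist'); cv2.imwrite('pics/w1.png',im[:,:,::-1]); np.save('w1.npy',c,allow_pickle=True)
print(s['eef_pos'],s['tcp_rot'],c, np.abs(s['qvel']).max())
E
```

```text
[495.6435942  179.44149593 298.67288749] [-3.14103870e+00  1.13254341e-04  8.70283406e-01] {'fx': 350.2309475192719, 'fy': 350.2309475192719, 'cx': 320.627229790214, 'cy': 200.861132438537, 'dist_coeffs': array([-0.07470731,  0.        ,  0.        ,  0.        ,  0.        ]), 'rvec': array([-2.68663131,  0.98061398,  0.14708887]), 'tvec': array([-264.1885634 ,  380.78540077,  570.23686047])} 0.048589285967389755
```

View pics/w1.png

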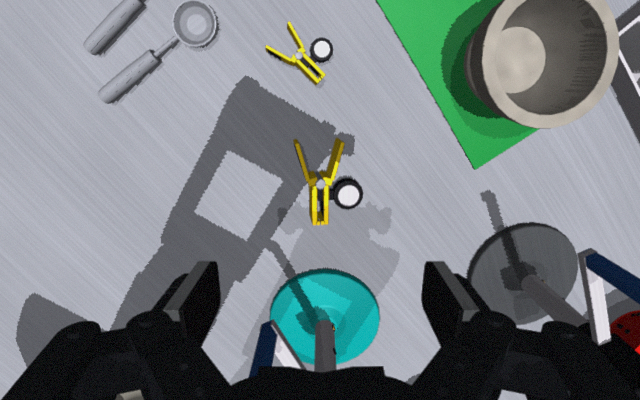

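The wrist picture shows the big light with its tail ends at about (296,141) and (342,141), hinge near (320,183) and jaw end near (320,224). The puck is at (347,193).

```bash
python3 - <<'E'
from h import *
c=np.load('w1.npy',allow_pickle=True).item(); im=cv2.cvtColor(cv2.imread('pics/w1.png'),cv2.COLOR_BGR2RGB)
m,l,b=blobs(im,(20,120,50),(36,255,255),(280,125,365,235),3); print(b)
q=np.argwhere(m>0)[:,::-1]; hl=cv2.convexHull(q.astype(np.int32)).reshape(-1,2)
print(np.c_[hl,onz('wrist',hl,38,c)[:,:2],onz('wrist',hl,2,c)[:,:2]].round(0).tolist())
g=cv2.cvtColor(im,cv2.COLOR_RGB2GRAY)
cv2.imwrite('pics/w1c.png',cv2.resize(im[125:240,270:380,::-1],None,fx=5,fy=5,interpolation=cv2.INTER_CUBIC))
E
```

```text
[(1, [294, 138, 51, 87, 1335], [320.8, 181.5])]
[[344.0, 143.0, 530.0, 178.0, 529.0, 173.0], [327.0, 223.0, 454.0, 117.0, 446.0, 106.0], [326.0, 224.0, 452.0, 117.0, 444.0, 106.0], [313.0, 224.0, 440.0, 127.0, 431.0, 117.0], [312.0, 223.0, 440.0, 129.0, 431.0, 119.0], [310.0, 215.0, 445.0, 138.0, 436.0, 129.0], [294.0, 143.0, 487.0, 215.0, 482.0, 213.0], [294.0, 140.0, 489.0, 217.0, 484.0, 216.0], [295.0, 139.0, 491.0, 217.0, 486.0, 216.0], [336.0, 138.0, 527.0, 189.0, 525.0, 184.0], [337.0, 138.0, 528.0, 188.0, 526.0, 183.0], [339.0, 139.0, 529.0, 185.0, 527.0, 181.0], [343.0, 142.0, 530.0, 180.0, 529.0, 175.0]]
```

View pics/w1c.png

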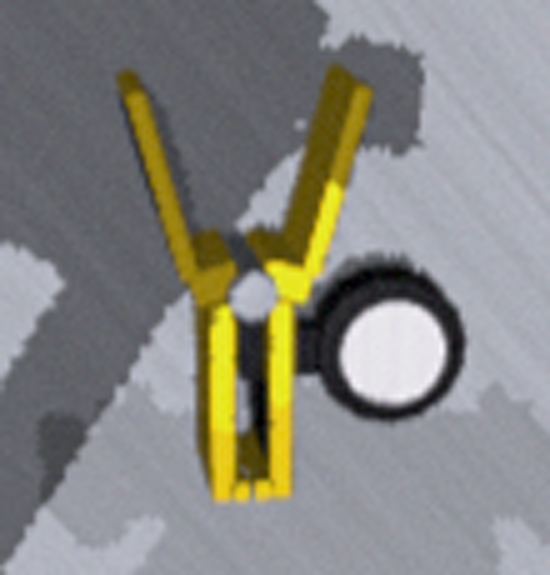

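The crop shows the top-face corners clearly: tail ends at (294,142) and (344,143), jaw end at (313,225) and (328,224), and the silver hinge pin at (320.6,183.6).

```bash
python3 - <<'E'
from h import *
c=np.load('w1.npy',allow_pickle=True).item()
T=onz('wrist',[[293.6,142],[344.4,143.4],[313,225],[328.4,224.4]],38,c)[:,:2]; H=onz('wrist',[[320.6,183.6]],40,c)[0,:2]
tm=T[:2].mean(0); jm=T[2:].mean(0); d=jm-tm; L=np.linalg.norm(d); d/=L
print(T.round(1),'splay',np.linalg.norm(T[0]-T[1]),'jawW',np.linalg.norm(T[2]-T[3]),'len',L,'hinge',H)
yaw=np.arctan2(d[1],d[0]); print('yaw',yaw,np.degrees(yaw),'perp yaw from tails',np.degrees(np.arctan2(*(T[0]-T[1])[::-1]))); 
h2=(tm+jm)/2; print('mid',h2,'tails from hinge',H-34*d,'from mid',h2-34*d, 'hinge along axis', (H-tm)@d,'off',np.cross(d,H-tm))
t=(H+h2)/2-34*d; s=r.sense(); e=s['eef_pos']; w=s['tcp_rot'][2]
D=np.r_[t-e[:2],14-e[2]]; print('target',t,'tool yaw wanted',np.degrees(yaw)+180,'now',np.degrees(w)); print('dp',np.cos(w)*D[0]+np.sin(w)*D[1],np.sin(w)*D[0]-np.cos(w)*D[1],-D[2],'e',e)
E
```

```text
[[487.5 215.9]
 [530.3 177.7]
 [439.4 125.8]
 [454.1 114.4]] splay 57.33306650944116 jawW 18.621347944760057 len 98.73169649925326 hinge [479.9043877  159.65686175]
yaw -2.2515023612872076 -129.00158286549606 perp yaw from tails 138.31155092532254
mid [477.78956957 158.44799949] tails from hinge [501.30201095 186.07923331] from mid [499.18719282 184.87037105] hinge along axis 47.09546326893301 off 0.8826979765070497
target [500.24460189 185.47480218] tool yaw wanted 50.99841713450394 now 49.811449055815004
dp 9.296296655212245 -0.8664231571593257 284.58895318165656 e [494.90753701 177.8140216  298.58895318]<stdin>:7: DeprecationWarning: Arrays of 2-dimensional vectors are deprecated. Use arrays of 3-dimensional vectors instead. (deprecated in NumPy 2.0)
```

Call:
carry_out([
  {"dp": [9, -1, 60], "yaw": 0},
  {"dp": [9, -1, 120], "yaw": 0},
  {"dp": [9, -1, 180], "yaw": 0},
  {"dp": [9, -1, 240], "yaw": 0},
  {"dp": [9, -1, 270], "yaw": 0},
  {"dp": [9, -1, 284], "yaw": 0},
  {"dp": [9, -1, 284], "yaw": 0},
  {"dp": [9, -1, 284], "yaw": 0},
])

```text
clock: 3.02
eef_pos: [501.1, 184.4, 16.7]
tcp_rot: [3.141, -0.002, 0.867]
contact_force: [0.4, 0.9, -0.7]
opening: 1.003
grasp_force: 0.0
```

```bash
python3 - <<'E'
from h import *
s=r.sense(); c=r.get_calibration('wrist'); im=r.grab_frame('wrist'); cv2.imwrite('pics/w2.png',im[:,:,::-1]); np.save('w2.npy',c,allow_pickle=True)
print(s['eef_pos'],s['tcp_rot'],s['contact_force'])
E
```

```text
[501.08729999 184.38776865  16.65084716] [ 3.14055370e+00 -1.78172421e-03  8.66695357e-01] [ 0.3679325   0.89527208 -0.74820543]
```

View pics/w2.png

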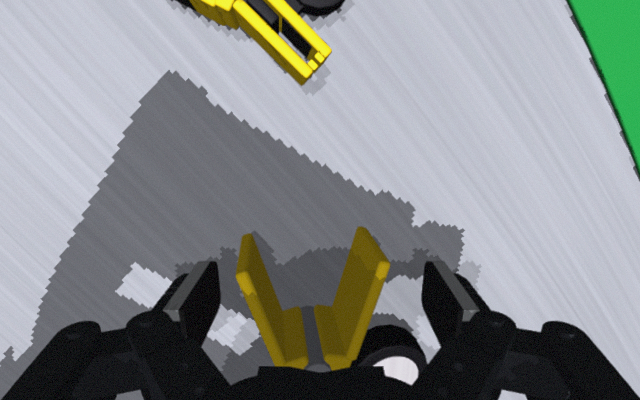

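The tails (245–385, ~260) sit centred between the open pads. I'll go down slightly and squeeze.

Call:
carry_out([
  {"dp": [0, 0, 4], "yaw": 0},
  {"dp": [0, 0, 4], "yaw": 0},
])

```text
clock: 3.32
eef_pos: [500.3, 184.4, 11.6]
tcp_rot: [3.141, -0.0, 0.867]
contact_force: [0.5, 0.2, 0.1]
opening: 1.001
grasp_force: 0.0
```

Call:
carry_out([
  {"dp": [0, 0, 0], "yaw": 0},
  {"dp": [0, 0, 0], "yaw": 0},
  {"dp": [0, 0, 0], "yaw": 0},
  {"dp": [0, 0, 0], "yaw": 0},
  {"dp": [0, 0, 0], "yaw": 0},
  {"dp": [0, 0, 0], "yaw": 0},
  {"dp": [0, 0, 0], "yaw": 0},
  {"dp": [0, 0, 0], "yaw": 0},
], fingers=-1, grip_force=20)

```text
clock: 4.32
eef_pos: [500.2, 184.4, 11.4]
tcp_rot: [-3.142, -0.0, 0.867]
contact_force: [-1.0, 1.9, 5.3]
opening: 0.349
grasp_force: 22.3
```

```bash
python3 - <<'E'
from h import *
s=r.sense(); c=r.get_calibration('wrist'); im=r.grab_frame('wrist'); cv2.imwrite('pics/w3.png',im[:,:,::-1]); np.save('w3.npy',c,allow_pickle=True)
print(s['eef_pos'],s['tcp_rot'],s['contact_force'],s['opening'],s['grasp_force'])
E
```

```text
[500.22231289 184.44082461  11.39133717] [-3.14157071e+00 -2.15109797e-04  8.66898705e-01] [-1.02350239  1.92078188  5.330604  ] 0.3489483204588616 22.257870733737946
```

View pics/w3.png

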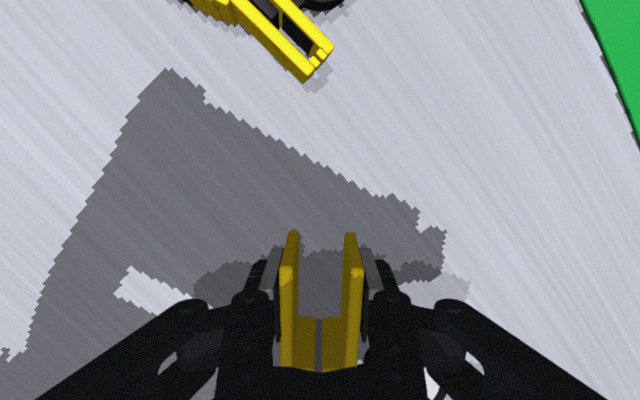

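The tails are squeezed parallel at an opening of 0.349, which is 30 mm. Next I'll work out a viewing pose for the bar.

```bash
python3 - <<'E'
from h import *
from scipy.spatial.transform import Rotation as Ro
c=np.load('w3.npy',allow_pickle=True).item()
e=np.array([500.22,184.44,11.39]);Rt=Ro.from_euler('xyz',[-3.14157,-.0002,.8669]).as_matrix()
Rc=Ro.from_rotvec(c['rvec']).as_matrix();o=-Rc.T@c['tvec']
oc=Rt.T@(o-e); RcT=Rc@Rt; print('cam in tool',oc.round(1),'axis',RcT[2].round(3))
np.savez('cam.npz',oc=oc,R=RcT)
def pc(P,tcp,yaw):
    R=Ro.from_euler('xyz',[np.pi,0,np.radians(yaw)]).as_matrix(); RR=RcT@R.T; cc=dict(c); cc['rvec']=Ro.from_matrix(RR).as_rotvec(); cc['tvec']=-RR@(np.array(tcp)+R@oc); return proj('wrist',P,cc)
pts=[[640,-19,244],[640,-19,170],[605,-127,235],[605,-127,0]]
for yaw in(72.5,50,30,0):
  for tcp in([500,100,320],[560,60,330],[560,100,330],[520,20,340],[480,-20,340]):
    print(yaw,tcp,pc(pts,tcp,yaw).round(0).tolist())
E
```

```text
cam in tool [  74.1    0.9 -135.5] axis [-0.292  0.     0.957]
72.5 [500, 100, 320] [[551.0, 307.0], [503.0, 261.0], [514.0, 413.0], [434.0, 279.0]]
72.5 [560, 60, 330] [[458.0, 278.0], [428.0, 238.0], [435.0, 389.0], [387.0, 264.0]]
72.5 [560, 100, 330] [[467.0, 322.0], [437.0, 274.0], [443.0, 421.0], [393.0, 286.0]]
72.5 [520, 20, 340] [[497.0, 207.0], [459.0, 182.0], [469.0, 333.0], [406.0, 229.0]]
72.5 [480, -20, 340] [[544.0, 137.0], [494.0, 126.0], [510.0, 280.0], [426.0, 197.0]]
50 [500, 100, 320] [[592.0, 216.0], [531.0, 188.0], [600.0, 335.0], [480.0, 229.0]]
50 [560, 60, 330] [[483.0, 223.0], [446.0, 193.0], [509.0, 339.0], [427.0, 232.0]]
50 [560, 100, 330] [[511.0, 263.0], [470.0, 226.0], [531.0, 368.0], [443.0, 251.0]]
50 [520, 20, 340] [[494.0, 138.0], [454.0, 128.0], [521.0, 272.0], [432.0, 192.0]]
50 [480, -20, 340] [[512.0, 50.0], [466.0, 60.0], [541.0, 204.0], [440.0, 153.0]]
30 [500, 100, 320] [[597.0, 121.0], [531.0, 114.0], [654.0, 239.0], [504.0, 171.0]]
30 [560, 60, 330] [[485.0, 167.0], [447.0, 150.0], [559.0, 274.0], [452.0, 192.0]]
30 [560, 100, 330] [[530.0, 196.0], [483.0, 173.0], [594.0, 295.0], [475.0, 205.0]]
30 [520, 20, 340] [[466.0, 80.0], [431.0, 83.0], [548.0, 202.0], [443.0, 152.0]]
30 [480, -20, 340] [[450.0, -14.0], [418.0, 13.0], [542.0, 127.0], [436.0, 111.0]]
0 [500, 100, 320] [[532.0, -22.0], [477.0, 7.0], [670.0, 56.0], [500.0, 72.0]]
0 [560, 60, 330] [[448.0, 86.0], [417.0, 88.0], [591.0, 144.0], [462.0, 119.0]]
0 [560, 100, 330] [[511.0, 88.0], [465.0, 89.0], [641.0, 145.0], [491.0, 120.0]]
0 [520, 20, 340] [[383.0, 18.0], [368.0, 37.0], [537.0, 82.0], [432.0, 87.0]]
0 [480, -20, 340] [[317.0, -55.0], [318.0, -17.0], [486.0, 15.0], [404.0, 54.0]]
```

Call:
carry_out([
  {"dp": [0, 0, -40], "yaw": 0},
  {"dp": [0, 0, -100], "yaw": 0},
  {"dp": [0, 0, -160], "yaw": 0},
  {"dp": [0, 0, -220], "yaw": 0},
  {"dp": [0, 0, -280], "yaw": 0},
  {"dp": [0, 0, -300], "yaw": 0},
  {"dp": [0, 0, -300], "yaw": 0},
])

```text
clock: 5.25
eef_pos: [500.7, 184.4, 312.4]
tcp_rot: [3.14, -0.002, 0.867]
contact_force: [-1.3, 0.2, -0.9]
opening: 0.347
grasp_force: 21.1
```

Call:
carry_out([
  {"dp": [-28, 62, -20], "yaw": -9},
  {"dp": [-56, 125, -20], "yaw": -18},
  {"dp": [-56, 125, -20], "yaw": -22.8},
  {"dp": [-56, 125, -20], "yaw": -22.8},
  {"dp": [-56, 125, -20], "yaw": -22.8},
])

```text
clock: 5.88
eef_pos: [558.4, 61.3, 329.9]
tcp_rot: [-3.139, 0.001, 1.263]
contact_force: [0.1, -0.3, -1.2]
opening: 0.346
grasp_force: 20.4
```

```bash
python3 - <<'E'
from h import *
s=r.sense(); c=r.get_calibration('wrist'); im=r.grab_frame('wrist'); cv2.imwrite('pics/w4.png',im[:,:,::-1]); np.save('w4.npy',c,allow_pickle=True)
print(s['eef_pos'],s['tcp_rot'],s['opening'],s['grasp_force'])
for n in('top','side'): cv2.imwrite(f'pics/{n}4.png',r.grab_frame(n)[:,:,::-1])
E
```

```text
[558.39835991  61.32048047 329.88820793] [-3.13931178e+00  6.51109500e-04  1.26330714e+00] 0.3460749940731602 20.37817507982254
```

View pics/w4.png

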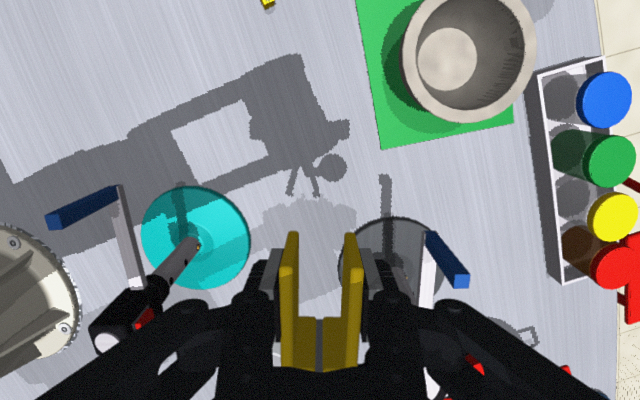

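The wrist view shows the bar running from its foot at about (432,237) to its top face at about (461,280). That is within 3 px of the prediction. Next I'll measure the top face and the arm direction.

```bash
python3 - <<'E'
from h import *
c=np.load('w4.npy',allow_pickle=True).item(); im=cv2.cvtColor(cv2.imread('pics/w4.png'),cv2.COLOR_BGR2RGB)
m,l,b=blobs(im,(100,90,20),(130,255,255),(410,220,490,300),10); print(b)
v=im[...,2].copy(); v[m==0]=0; print(np.unique(v[m>0]//10*10,return_counts=True))
t=((v>np.percentile(v[m>0],70))*255).astype(np.uint8)
n,l,s,ce=cv2.connectedComponentsWithStats(t); i=1+np.argmax(s[1:,4]); print('topface',s[i],ce[i]); print(cv2.minAreaRect(np.argwhere(l==i)[:,::-1].astype(np.float32)))
B=onz('wrist',[ce[i]],244,c); print('bar top',B)
hl=cv2.convexHull(np.argwhere(m>0)[:,::-1].astype(np.int32)); print(cv2.approxPolyDP(hl,2,True).reshape(-1,2).tolist())
w=cv2.inRange(im,(120,120,120),(255,255,255)); 
for y in(265,280,300,320,340,355): 
    x=np.where(w[y,405:445]>0)[0]+405; print(y,x.min() if len(x) else None,x.max() if len(x) else None)
cv2.imwrite('pics/w4c.png',cv2.resize(im[225:400,400:480,::-1],None,fx=3.4,fy=3.4,interpolation=cv2.INTER_CUBIC))
E
```

```text
[(1, [425, 230, 45, 59, 1151], [447.1, 261.3])]
(array([ 50,  60,  70,  80,  90, 100, 110, 120, 140, 150, 160, 170, 180,
       190, 200], dtype=uint8), array([303, 579,  35,   2,   5,   2,   3,   2,   7,   6,   3,   3,   8,
        42, 151]))
topface [452 272  18  17 250] [460.852 280.424]
((460.5, 280.0), (16.0, 17.0), 90.0)
bar top [[639.09330314 -20.72381883 244.        ]]
[[468, 287], [453, 287], [427, 247], [425, 231], [436, 233], [469, 274]]
265 422 436
280 420 444
300 419 437
320 None None
340 None None
355 None None
```

Bar top is at (639, -21, 244) and aligned with the tool yaw of 72.4°. I'll move to 60 mm outside it at clip height.

Call:
carry_out([
  {"dp": [35, 50, 0], "yaw": 0},
  {"dp": [75, 102, 0], "yaw": 0},
  {"dp": [75, 102, 50], "yaw": 0},
  {"dp": [75, 102, 100], "yaw": 0},
  {"dp": [75, 102, 131], "yaw": 0},
  {"dp": [75, 102, 131], "yaw": 0},
  {"dp": [75, 102, 131], "yaw": 0},
])

```text
clock: 6.9
eef_pos: [679.8, 102.2, 201.9]
tcp_rot: [3.14, -0.001, 1.265]
contact_force: [-0.3, -0.5, -0.1]
opening: 0.344
grasp_force: 21.3
```

```bash
python3 - <<'E'
from h import *
s=r.sense()
e=s['eef_pos'];w=s['tcp_rot'][2];print(e,s['tcp_rot'],s['opening'],s['grasp_force'])
for n in('top','side'):
    im=r.grab_frame(n); cv2.imwrite(f'pics/{n}5.png',im[:,:,::-1])
    P=e+np.array([-np.cos(w)*69,-np.sin(w)*69,8.6]); tip=e+np.array([-np.cos(w)*86,-np.sin(w)*86,8.6+18])
    print(n,'mouth px',proj(n,P),'jaw tip',proj(n,tip))
    q=proj(n,P)[0].astype(int); box=(q[0]-45,q[1]-40,q[0]+45,q[1]+40)
    print([x for x in blobs(im,(20,120,50),(36,255,255),box,5)[2]],[x for x in blobs(im,(105,110,30),(125,255,255),box,5)[2]])
im2=np.vstack([cv2.resize(cv2.imread(f'pics/{n}5.png')[y-45:y+45,x-70:x+70],None,fx=3.2,fy=3.2,interpolation=cv2.INTER_CUBIC) for n,(x,y) in {'top':(342,160),'side':(305,170)}.items()])
cv2.imwrite('pics/v5.png',im2)
E
```

```text
[679.8374168  102.17799849 201.94716312] [ 3.13975732e+00 -8.85643040e-04  1.26537128e+00] 0.344117395683901 21.296595633029938
top mouth px [[326.62712165 153.00022801]] jaw tip [[331.91371513 153.74628262]]
[(1, [314, 145, 6, 4, 16], [316.8, 146.4]), (2, [329, 147, 4, 3, 10], [330.7, 147.8]), (3, [308, 149, 13, 8, 42], [314.9, 152.3])] [(1, [343, 157, 4, 4, 15], [344.4, 158.4])]
side mouth px [[289.12596132 171.43423869]] jaw tip [[292.75390637 164.19929761]]
[(1, [282, 167, 16, 16, 150], [290.0, 174.2]), (2, [245, 173, 18, 10, 142], [254.1, 177.3]), (3, [265, 172, 10, 17, 110], [269.6, 179.0])] [(1, [293, 140, 33, 13, 275], [307.5, 145.4]), (2, [301, 156, 5, 23, 73], [303.1, 166.7])]
```

View pics/v5.png

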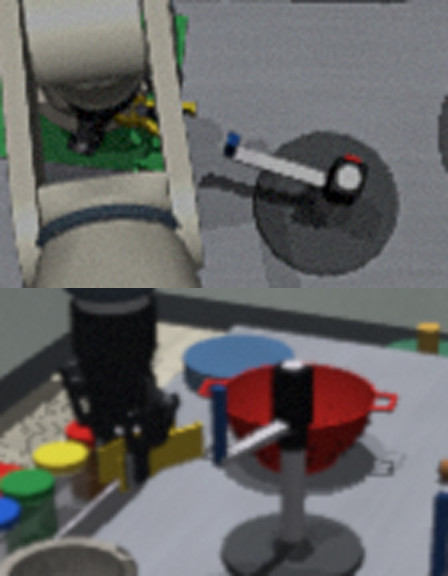

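The top crop shows the jaw tip at (331,148), level with the bar at (344,158). In the side crop the light's height straddles the middle of the bar. The approach line is right, so I'll slide on.

Call:
carry_out([
  {"dp": [-10, -1.5, 3], "yaw": 0},
  {"dp": [-20, -1.5, 3], "yaw": 0},
  {"dp": [-30, -1.5, 3], "yaw": 0},
  {"dp": [-40, -1.5, 3], "yaw": 0},
  {"dp": [-50, -1.5, 3], "yaw": 0},
  {"dp": [-60, -1.5, 3], "yaw": 0},
  {"dp": [-60, -1.5, 3], "yaw": 0},
  {"dp": [-60, -1.5, 3], "yaw": 0},
])

```text
clock: 8.0
eef_pos: [659.7, 44.9, 197.3]
tcp_rot: [3.142, -0.0, 1.265]
contact_force: [-0.1, 0.2, -0.7]
opening: 0.346
grasp_force: 21.3
```

```bash
python3 - <<'E'
from h import *
s=r.sense(); e=s['eef_pos'];w=s['tcp_rot'][2];print(e,s['contact_force'],s['wrist_torque'],s['opening'],s['grasp_force'])
B=np.array([639.1,-20.7]); m=e[:2]-69*np.array([np.cos(w),np.sin(w)]); D=B-m; print('bar rel mouth: along tool x',np.cos(w)*D[0]+np.sin(w)*D[1],'y',np.sin(w)*D[0]-np.cos(w)*D[1])
im=r.grab_frame('side'); cv2.imwrite('pics/side6.png',im[:,:,::-1]); t=r.grab_frame('top'); cv2.imwrite('pics/top6.png',t[:,:,::-1])
print([x for x in blobs(im,(20,120,50),(36,255,255),(270,150,340,200),5)[2]],[x for x in blobs(im,(105,110,30),(125,255,255),(290,155,340,190),3)[2]])
print([x for x in blobs(t,(20,120,50),(36,255,255),(320,130,360,175),3)[2]],[x for x in blobs(t,(105,110,30),(125,255,255),(330,140,360,170),3)[2]])
E
```

```text
[659.6721512   44.8892179  197.30346942] [-0.14292333  0.16196289 -0.72280569] [0.00030039 0.01619741 0.00855262] 0.3462307914774373 21.29431664943695
bar rel mouth: along tool x 0.2603495008157479 y 0.13913441516719197
[(1, [297, 162, 15, 16, 141], [304.4, 169.3]), (2, [281, 167, 9, 15, 85], [285.2, 172.9])] [(2, [302, 176, 3, 3, 7], [303.0, 177.0])]
[(1, [335, 153, 7, 3, 16], [338.5, 154.1]), (2, [328, 156, 15, 10, 46], [335.5, 160.4])] []
```

There is no contact force, and the computed bar offset from the mouth is under 1 mm. I'll release the tails.

Call:
carry_out([
  {"dp": [0, 0, 0], "yaw": 0},
  {"dp": [0, 0, 0], "yaw": 0},
  {"dp": [0, 0, 0], "yaw": 0},
  {"dp": [0, 0, 0], "yaw": 0},
  {"dp": [0, 0, 0], "yaw": 0},
  {"dp": [0, 0, 0], "yaw": 0},
  {"dp": [0, 0, 0], "yaw": 0},
  {"dp": [0, 0, 0], "yaw": 0},
], fingers=1)

```text
clock: 9.1
eef_pos: [659.6, 44.8, 197.3]
tcp_rot: [-3.142, -0.0, 1.265]
contact_force: [-0.5, -0.6, -0.5]
opening: 1.005
grasp_force: 0.0
```

Call:
carry_out([
  {"dp": [0, 0, -30], "yaw": 0},
  {"dp": [0, 0, -80], "yaw": 0},
  {"dp": [0, 0, -130], "yaw": 0},
  {"dp": [40, 0, -140], "yaw": 0},
  {"dp": [60, 0, -140], "yaw": 0},
  {"dp": [60, 0, -140], "yaw": 0},
])

```text
clock: 9.85
eef_pos: [677.3, 103.1, 335.7]
tcp_rot: [-3.14, 0.001, 1.267]
contact_force: [-0.2, -0.5, 0.2]
opening: 1.0
grasp_force: 0.0
```

```bash
python3 - <<'E'
from h import *
s=r.sense(); print(s['eef_pos'],s['tcp_rot'],s['contact_force'])
c=r.get_calibration('wrist'); np.save('w7.npy',c,allow_pickle=True)
print(proj('wrist',[639,-20.7,230],c))
ims={n:r.grab_frame(n) for n in('wrist','side','top')}
for n in ims: cv2.imwrite(f'pics/{n}7.png',ims[n][:,:,::-1])
im=ims['side'];t=ims['top']
print([x for x in blobs(im,(20,120,50),(36,255,255),(270,150,340,200),5)[2]],[x for x in blobs(im,(105,110,30),(125,255,255),(290,155,340,190),3)[2]])
print([x for x in blobs(t,(20,120,50),(36,255,255),(305,130,360,175),3)[2]],[x for x in blobs(t,(105,110,30),(125,255,255),(330,140,360,170),3)[2]])
print(blobs(ims['wrist'],(20,120,50),(36,255,255),None,20)[2],blobs(ims['wrist'],(100,90,20),(130,255,255),None,20)[2])
E
```

```text
[677.25868108 103.1022867  335.74176475] [-3.13978433e+00  1.00931194e-03  1.26699320e+00] [-0.18696203 -0.46115877  0.15868459]
[[320.63115799 348.5059992 ]]
[(1, [279, 161, 31, 21, 324], [294.4, 169.5])] [(1, [301, 156, 4, 6, 17], [302.8, 158.1]), (2, [302, 175, 3, 4, 10], [303.0, 176.5])]
[(1, [331, 149, 13, 8, 33], [336.5, 153.4]), (2, [316, 157, 6, 3, 14], [318.2, 158.0]), (3, [332, 157, 16, 8, 51], [339.7, 160.7]), (4, [346, 156, 4, 4, 10], [347.8, 157.5])] [(1, [342, 157, 5, 4, 15], [344.3, 158.5])]
[(1, [150, 12, 48, 63, 608], [179.7, 46.8]), (5, [289, 238, 30, 122, 1383], [305.1, 293.9]), (6, [324, 238, 30, 122, 1391], [337.1, 294.1]), (7, [497, 249, 51, 48, 1822], [521.9, 272.3])] [(1, [480, 138, 55, 56, 2349], [506.9, 165.3]), (2, [0, 255, 41, 39, 700], [18.7, 273.1]), (61, [313, 317, 16, 52, 524], [320.6, 347.4])]
```

In the wrist view the light's two halves, at x 289–319 and 324–354, lie evenly about the bar at x 321. In the top view a lip at (348,157) shows beyond the bar at (344,158). The light is clipped on squarely, so I'll go over the head.

Call:
carry_out([
  {"dp": [-60, 1, 0], "yaw": 0},
  {"dp": [-120, 1, 0], "yaw": 0},
  {"dp": [-180, 1, 0], "yaw": 0},
  {"dp": [-244, 1, 0], "yaw": 0},
  {"dp": [-244, 1, 0], "yaw": 0},
  {"dp": [-244, 1, 0], "yaw": 0},
  {"dp": [-244, 1, 0], "yaw": 0},
])

```text
clock: 10.88
eef_pos: [605.3, -130.1, 337.0]
tcp_rot: [-3.141, -0.0, 1.266]
contact_force: [0.7, 1.3, 0.4]
opening: 0.999
grasp_force: 0.0
```

```bash
python3 - <<'E'
from h import *
s=r.sense(); e=s['eef_pos'];w=s['tcp_rot'][2]; print(e,w)
c=r.get_calibration('wrist'); np.save('w8.npy',c,allow_pickle=True); im=r.grab_frame('wrist'); cv2.imwrite('pics/w8.png',im[:,:,::-1])
print(proj('wrist',[604.5,-129.5,231],c),proj('wrist',[639,-20.7,244],c))
b=blobs(im,(0,130,50),(8,255,255),(250,100,420,300),15)[2]; print('red',b)
h=cv2.cvtColor(im,cv2.COLOR_RGB2GRAY); m=cv2.inRange(h,190,255); m[:, :240]=0; m[:,400:]=0; n,l,st,ce=cv2.connectedComponentsWithStats(m); print([(st[i].tolist(),ce[i].round(1).tolist()) for i in range(1,n) if 60<st[i][4]<6000])
print('blue',blobs(im,(100,90,20),(130,255,255),(240,0,400,200),10)[2],'yel',blobs(im,(20,120,50),(36,255,255),(240,0,420,200),10)[2])
# dark head region
m=cv2.inRange(h,0,45); print('row profile dark');
for y in range(150,290,20):
    x=np.where(m[y,250:400]>0)[0]+250; print(y,(x.min(),x.max()) if len(x) else None)
E
```

```text
[ 605.32829375 -130.06065225  337.04237578] 1.2658820722372999
[[318.43360928 200.60654292]] [[318.48346956  25.48336315]]
red [(1, [345, 179, 7, 26, 141], [348.0, 193.0]), (2, [364, 241, 56, 59, 2163], [397.7, 276.8])]
[([241, 0, 25, 62, 180], [252.5, 28.4]), ([260, 0, 38, 61, 1190], [281.3, 29.3]), ([300, 0, 13, 53, 371], [304.7, 26.4]), ([325, 0, 13, 56, 465], [332.3, 28.5]), ([355, 0, 39, 24, 759], [374.3, 9.9]), ([240, 7, 20, 57, 244], [247.0, 39.7]), ([240, 46, 7, 20, 67], [242.0, 57.6]), ([240, 86, 12, 33, 191], [244.5, 102.9]), ([240, 117, 11, 31, 138], [242.7, 136.3]), ([240, 165, 39, 52, 1186], [253.8, 190.4]), ([240, 238, 36, 45, 1362], [256.1, 260.7]), ([333, 246, 20, 45, 267], [342.3, 268.4]), ([331, 290, 20, 47, 206], [339.5, 311.6]), ([240, 294, 160, 85, 5072], [299.7, 338.0]), ([355, 334, 19, 19, 139], [363.4, 343.7])]
blue [(1, [309, 13, 20, 37, 649], [318.4, 30.6])] yel [(1, [299, 0, 15, 61, 621], [305.3, 31.3]), (2, [324, 0, 14, 61, 612], [331.8, 30.6])]
row profile dark
150 (np.int64(311), np.int64(311))
170 (np.int64(301), np.int64(341))
190 (np.int64(297), np.int64(345))
210 (np.int64(298), np.int64(344))
230 None
250 (np.int64(397), np.int64(399))
270 (np.int64(377), np.int64(381))
```

The head is at x 297–345 px, within about 1 mm of centre under the tool. I'll go down and squeeze the button.

Call:
carry_out([
  {"dp": [0, 1, 40], "yaw": 0},
  {"dp": [0, 1, 80], "yaw": 0},
  {"dp": [0, 1, 120], "yaw": 0},
  {"dp": [0, 1, 146], "yaw": 0},
  {"dp": [0, 1, 146], "yaw": 0},
  {"dp": [0, 1, 146], "yaw": 0},
])

```text
clock: 11.68
eef_pos: [607.0, -130.8, 192.4]
tcp_rot: [3.14, -0.0, 1.266]
contact_force: [0.5, -0.0, 0.2]
opening: 1.002
grasp_force: 0.0
```

Call:
carry_out([
  {"dp": [0, 0, 0], "yaw": 0},
  {"dp": [0, 0, 0], "yaw": 0},
  {"dp": [0, 0, 0], "yaw": 0},
  {"dp": [0, 0, 0], "yaw": 0},
  {"dp": [0, 0, 0], "yaw": 0},
  {"dp": [0, 0, 0], "yaw": 0},
  {"dp": [0, 0, 0], "yaw": 0},
  {"dp": [0, 0, 0], "yaw": 0},
], fingers=-1, grip_force=40)

```text
clock: 12.68
eef_pos: [605.3, -131.0, 192.5]
tcp_rot: [-3.141, 0.0, 1.266]
contact_force: [-7.2, 3.4, 10.2]
opening: 0.418
grasp_force: 41.1
```

The opening of 0.418 is 35.5 mm, so the button is flush with the head. I'll pull up gently.

Call:
carry_out([
  {"dp": [0, -1.5, -4], "yaw": 0},
  {"dp": [0, -1.5, -10], "yaw": 0},
  {"dp": [0, -1.5, -18], "yaw": 0},
  {"dp": [0, -1.5, -26], "yaw": 0},
  {"dp": [0, -1.5, -34], "yaw": 0},
  {"dp": [0, -1.5, -42], "yaw": 0},
  {"dp": [0, -1.5, -50], "yaw": 0},
  {"dp": [0, -1.5, -58], "yaw": 0},
  {"dp": [0, -1.5, -66], "yaw": 0},
  {"dp": [0, -1.5, -66], "yaw": 0},
])

```text
clock: 13.92
eef_pos: [605.3, -131.0, 257.9]
tcp_rot: [3.14, -0.0, 1.265]
contact_force: [2.6, -0.4, 2.3]
opening: 0.42
grasp_force: 42.4
```

```bash
cat > chk.py <<'E'
from h import *
s=r.sense(); print(s['eef_pos'],s['contact_force'],s['opening'],s['grasp_force'])
im=r.grab_frame('side');t=r.grab_frame('top')
cv2.imwrite('pics/side_l.png',im[:,:,::-1]);cv2.imwrite('pics/top_l.png',t[:,:,::-1])
print('side yel',[x[1:] for x in blobs(im,(20,120,50),(36,255,255),(270,110,335,195),5)[2]],'blue',[x[1:] for x in blobs(im,(105,110,30),(125,255,255),(290,110,330,190),3)[2]])
print('top yel',[x[1:] for x in blobs(t,(20,120,50),(36,255,255),(305,130,375,175),3)[2]],'blue',[x[1:] for x in blobs(t,(105,110,30),(125,255,255),(330,130,375,170),3)[2]])
for z in(0,45,90): print(z,'expect side bar top',proj('side',[639,-20.7,244+z])[0].round(1),'bot',proj('side',[639,-20.7,172+z])[0].round(1),'top',proj('top',[639,-20.7,244+z])[0].round(1))
E
python3 chk.py
```

```text
[ 605.27078006 -130.98074886  257.91137138] [ 2.62424934 -0.41987872  2.28511701] 0.4204110789975833 42.445445358753204
side yel [([278, 142, 31, 20, 338], [293.2, 150.0])] blue [([300, 135, 6, 7, 26], [302.7, 137.5]), ([310, 140, 11, 10, 87], [314.4, 144.1]), ([302, 155, 3, 5, 11], [303.0, 157.0])]
top yel [([320, 139, 25, 15, 70], [331.5, 146.5]), ([315, 153, 35, 9, 106], [333.3, 156.5]), ([348, 153, 3, 4, 9], [349.1, 154.1])] blue [([343, 153, 5, 5, 18], [345.1, 155.1])]
0 expect side bar top [302.7 155.2] bot [303.3 176.1] top [345.5 158. ]
45 expect side bar top [302.3 141.6] bot [302.9 163.1] top [346.1 155.6]
90 expect side bar top [302.  127.5] bot [302.6 149.8] top [346.7 153.1]
```

The bar rose about 66 mm with the tool and the light is still on. On to the second stop.

Call:
carry_out([
  {"dp": [0, 0, -8], "yaw": 0},
  {"dp": [0, 0, -15], "yaw": 0},
  {"dp": [0, 0, -20], "yaw": 0},
  {"dp": [0, 0, -22], "yaw": 0},
  {"dp": [0, 0, -24.5], "yaw": 0},
  {"dp": [0, 0, -24.5], "yaw": 0},
  {"dp": [0, 0, -24.5], "yaw": 0},
])

```text
clock: 14.9
eef_pos: [605.2, -131.0, 281.2]
tcp_rot: [3.141, -0.0, 1.265]
contact_force: [6.5, -1.3, -6.0]
opening: 0.419
grasp_force: 42.0
```

Call:
carry_out([
  {"dp": [0, 0.5, -1], "yaw": 0},
  {"dp": [0, 0.5, -1], "yaw": 0},
  {"dp": [0, 0.5, -2], "yaw": 0},
  {"dp": [0, 0.5, -2], "yaw": 0},
  {"dp": [0, 0.5, -2], "yaw": 0},
])

```text
clock: 15.52
eef_pos: [605.2, -131.0, 283.0]
tcp_rot: [-3.141, 0.0, 1.265]
contact_force: [5.9, -0.8, -6.6]
opening: 0.419
grasp_force: 41.7
```

Call:
carry_out([
  {"dp": [0, 0, 0], "yaw": 0},
  {"dp": [0, 0, 0], "yaw": 0},
  {"dp": [0, 0, 0], "yaw": 0},
  {"dp": [0, 0, 0], "yaw": 0},
  {"dp": [0, 0, 0], "yaw": 0},
  {"dp": [0, 0, 0], "yaw": 0},
], fingers=1)

```text
clock: 16.27
eef_pos: [605.1, -131.0, 283.8]
tcp_rot: [-3.142, 0.0, 1.265]
contact_force: [0.1, -0.5, -0.0]
opening: 1.001
grasp_force: 0.0
```

Call:
carry_out([
  {"dp": [0, 0, -30], "yaw": 0},
  {"dp": [0, 0, -70], "yaw": 0},
  {"dp": [0, 0, -110], "yaw": 8},
  {"dp": [0, 0, -110], "yaw": 18},
  {"dp": [0, 0, -110], "yaw": 28},
  {"dp": [0, 0, -110], "yaw": 38},
  {"dp": [0, 0, -110], "yaw": 48},
  {"dp": [0, 0, -110], "yaw": 58},
  {"dp": [0, 0, -110], "yaw": 68},
  {"dp": [0, 0, -110], "yaw": 78},
  {"dp": [0, 0, -110], "yaw": 88},
  {"dp": [0, 0, -110], "yaw": 90},
])

```text
clock: 17.77
eef_pos: [605.1, -130.9, 393.7]
tcp_rot: [-3.142, 0.0, -0.306]
contact_force: [1.0, 0.8, -0.3]
opening: 0.998
grasp_force: 0.0
```

```bash
cat chk.py > /dev/null; python3 - <<'E'
exec(open('chk.py').read())
c=r.get_calibration('wrist'); im=r.grab_frame('wrist'); cv2.imwrite('pics/w9.png',im[:,:,::-1]); np.save('w9.npy',c,allow_pickle=True)
print(s['tcp_rot'],s['qpos'].round(2) if hasattr(s['qpos'],'round') else s['qpos'])
print('red',[x[1:] for x in blobs(im,(0,130,50),(8,255,255),(200,50,460,350),15)[2]])
X=np.array([.953,-.303,0]);C=np.array([604.7,-130,292]);
for p in(5.5,1): print('button',p,proj('wrist',C+X*(18+p)+[0,0,12],c)[0].round(0),proj('wrist',C+X*(18+p)-[0,0,12],c)[0].round(0),'headedge',proj('wrist',C+X*18+[0,0,29],c)[0].round(0))
cv2.imwrite('pics/v9.png',cv2.resize(im[:, :,::-1],(800,500)))
E
```

```text
[ 605.08163844 -130.93094015  393.74911037] [ 1.01386225  0.84512162 -0.27471279] 0.9977633248655117 0.0
side yel [([278, 133, 31, 21, 349], [293.1, 142.0])] blue [([300, 127, 5, 7, 28], [302.1, 130.1]), ([298, 140, 21, 12, 64], [308.0, 145.3])]
top yel [([320, 137, 25, 15, 69], [331.7, 144.9]), ([348, 151, 4, 5, 10], [349.7, 152.9]), ([315, 152, 35, 9, 109], [333.9, 155.1])] blue [([343, 152, 5, 4, 17], [345.4, 153.5])]
0 expect side bar top [302.7 155.2] bot [303.3 176.1] top [345.5 158. ]
45 expect side bar top [302.3 141.6] bot [302.9 163.1] top [346.1 155.6]
90 expect side bar top [302.  127.5] bot [302.6 149.8] top [346.7 153.1]
[-3.14155697e+00  1.43024168e-04 -3.06371452e-01] [-0.22  0.24  1.45  0.    1.45  1.66]
red [([404, 50, 56, 63, 2440], [437.0, 74.6]), ([307, 168, 25, 16, 300], [318.6, 176.3])]
button 5.5 [319. 177.] [319. 169.] headedge [318. 192.]
button 1 [319. 184.] [319. 175.] headedge [318. 192.]
```

View pics/v9.png

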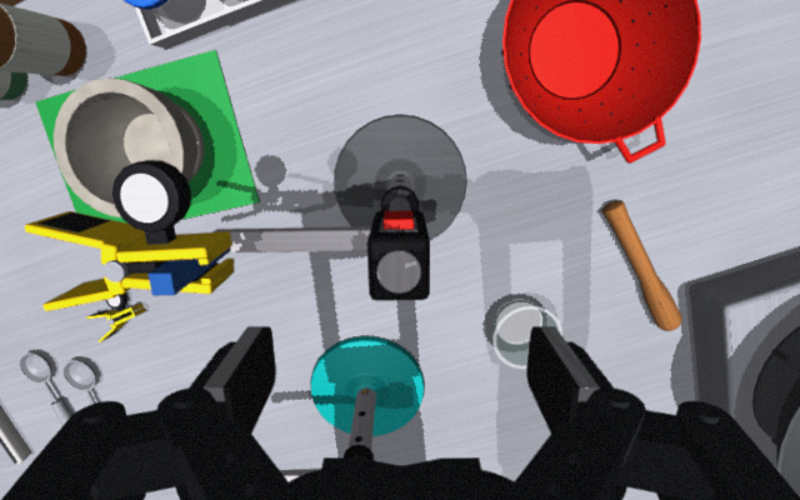

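The wrist view shows the light square on the bar at (160,275). The red button is proud at (398,220), spanning the rows predicted for 5.5 mm. The side view shows the bar top at y 127, which means 90 mm of travel. Now I'll grip the two plain sides.

Call:
carry_out([
  {"dp": [-0.5, -0.7, 40], "yaw": 0},
  {"dp": [-0.5, -0.7, 75], "yaw": 0},
  {"dp": [-0.5, -0.7, 100], "yaw": 0},
  {"dp": [-0.5, -0.7, 109], "yaw": 0},
  {"dp": [-0.5, -0.7, 109], "yaw": 0},
  {"dp": [-0.5, -0.7, 109], "yaw": 0},
])

```text
clock: 18.68
eef_pos: [605.5, -130.3, 286.1]
tcp_rot: [-3.141, -0.002, -0.305]
contact_force: [0.6, 0.1, 0.2]
opening: 0.999
grasp_force: 0.0
```

Call:
carry_out([
  {"dp": [0, 0, 0], "yaw": 0},
  {"dp": [0, 0, 0], "yaw": 0},
  {"dp": [0, 0, 0], "yaw": 0},
  {"dp": [0, 0, 0], "yaw": 0},
  {"dp": [0, 0, 0], "yaw": 0},
  {"dp": [0, 0, 0], "yaw": 0},
  {"dp": [0, 0, 0], "yaw": 0},
  {"dp": [0, 0, 0], "yaw": 0},
], fingers=-1, grip_force=30)

```text
clock: 19.68
eef_pos: [605.1, -129.7, 284.9]
tcp_rot: [-3.141, -0.0, -0.305]
contact_force: [1.5, 5.6, 2.1]
opening: 0.37
grasp_force: 34.1
```

```bash
python3 chk.py
```

```text
[ 605.07114391 -129.73670106  284.90533604] [1.5105022  5.6429239  2.06721355] 0.3700983389960533 34.1314959526062
side yel [([278, 133, 31, 22, 351], [293.2, 142.1])] blue [([300, 128, 5, 6, 27], [302.1, 130.3]), ([298, 140, 22, 14, 66], [308.5, 145.3])]
top yel [([320, 137, 25, 15, 74], [331.3, 144.8]), ([315, 151, 35, 10, 109], [333.8, 155.2]), ([348, 151, 4, 5, 11], [349.6, 152.7])] blue [([343, 152, 5, 4, 17], [345.4, 153.5])]
0 expect side bar top [302.7 155.2] bot [303.3 176.1] top [345.5 158. ]
45 expect side bar top [302.3 141.6] bot [302.9 163.1] top [346.1 155.6]
90 expect side bar top [302.  127.5] bot [302.6 149.8] top [346.7 153.1]
```

The head is gripped at 31.5 mm with low forces. The button is out and the light is unchanged. I'll let it settle, then hand in.

Call:
carry_out([
  {"dp": [0, 0, 0], "yaw": 0},
  {"dp": [0, 0, 0], "yaw": 0},
  {"dp": [0, 0, 0], "yaw": 0},
  {"dp": [0, 0, 0], "yaw": 0},
])

```text
clock: 20.27
eef_pos: [605.1, -129.7, 284.9]
tcp_rot: [-3.141, -0.0, -0.306]
contact_force: [1.8, 5.2, 1.5]
opening: 0.369
grasp_force: 34.1
```

```bash
python3 -c "
from rig import r
print(r.sense()['qvel'].max()); print(r.sign_off())"
```

```text
0.0011384400964502008
the job is handed in; nothing more can be done
None
```

I handed the job in at about 20 s: the light is clipped squarely on the blue bar, the head is at the second stop with the button out, and the arm holds it by its plain sides; I checked this in the camera views but did not tug-test the lock.

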